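# Take the grinder head off the empty salt jar

### The arm

A 6-joint arm with a two-finger parallel gripper is mounted at the origin on the work surface. World frame = base frame: x ahead of the robot, y to its left, z up, the work surface at z = 0. Lengths are in m, angles in degrees, forces in N, time in s.
With the tool pointing down it reaches from about 0.325 to 0.775 m from the base axis. Payload 5.5 kg.
Tool frame: the origin (TCP) lies at the very end of the fingers, on their centre line; the grasp point (between the pads) lies 19 mm behind it; z points along the fingers, y is the line along which they close (so a half turn about z gives the same grasp; the last joint's range is limited). The gripper opens to 85 mm and grips with 20 to 120 N. Pads are 22 mm wide; open, the fingers measure 114 mm over their backs; the gripper's body (76 mm by 85 mm) begins 54 mm behind the grasp point. The pads swing forward as they close: fully open they stand 13 mm farther back than shut.
Start: joints at [61.839, 5.22, 70.514, -0, 104.267, -3.249], TCP at [0.253, 0.544, 0.231] pointing down, gripper open.
Joint ranges: [-164.24, 164.24], [-49.07, 125.15], [9.68, 141.18], [-86.29, 266.29], [3.28, 154.24], [-151.56, 151.56]. Speed limits (degrees/s): [147.25, 147.25, 172.46, 180, 180, 180].

### API

Orientations are given as a 3x3 rotation matrix whose columns are the frame's x, y, z axes.
In Python, from station import ctrl, vision gives the robot as it stands. Calls block until the motion is done:
- ctrl.move_to(position, orientation): joint-space move of the TCP to a pose.
- ctrl.line_to(position, velocity=0.15, rotation=None, max_force=None): straight line of the TCP; rotation=None keeps the orientation; velocity is the mean speed in m/s. With max_force (N) it stops when the force on the tool has changed by that much, and returns True; else False.
- ctrl.move_joints(angles): joint-space move.
- ctrl.ungrasp() and ctrl.close_gripper(f_grip=None): open the fingers fully, or close them until they stop; f_grip is the grip in N (None keeps the last).
- ctrl.wait(seconds).
- ctrl.ik(position, orientation): joint angles nearest the present ones, or None.
- ctrl.get_obs(): the state.
- vision.get_image(name): name is "side" or "top" or "wrist"; returns a dict with "frame" (480x640x3 uint8, red, green, blue), "intrinsics" (3x3 intrinsics, pixels), "extrinsics" (4x4, takes a point from camera to world coordinates). Camera axes: x right, y down, z forward; pixel columns grow to the right and rows downward; lengths in m; the calibration is good to about 2 mm. A picture is of the moment at which its call begins. There is no depth.
A pose or a line that the arm cannot do raises ctrl.IKError and nothing moves.
- ctrl.hand_in(): hands the job in; it is judged then, once.
The state is a dict: "time_s": time; "q": joint angles; "qd": joint speeds; "tau": joint torques, N m; "tool_pos": TCP position; "tcp_rot": TCP orientation; "contact_force": force on the tool from outside, world axes, zero at the start; "wrist_torque": the same for the moment, N m; "width": opening from 0.0 (shut) to 1.0 (fully open); "gripper_force": force on a finger pad.
Only numpy, scipy, OpenCV 4.12 (cv2) and the standard library are available. Lean on these libraries where they do the work, as an engineer would, in place of code of your own. Each camera call takes 0.05 s, during which the arm holds its last target. There are 200 camera calls.

### The job

The salt grinder with the orange head is empty and wants refilling: unscrew the orange head anticlockwise until you feel its thread let go, lift it off, and stand it upright, open end down, inside the small steel tray, without dropping it. Leave the square glass jar sitting in its leaning stand, and do not disturb anything else on the shelf.

Things in the scene. Friction and masses are not known exactly. Their poses are not given: they have to be found in the camera images.
- head_mid (a point): middle of the loose orange grinder head (105 to 155 g): ribbed round cap 56 mm across, 54 mm tall, with a knob 24 mm across and 10 mm tall on top. z = its axis, out of the knob end; point 32 mm above the open rim. Grip it across the ribbed upper half. It starts screwed down on the jar, leaning 30 degrees with it; on the thread it has 1 to 2 mm of play and turns lightly
- jar_mouth (a point): centre of the jar's mouth, on its axis at the top of the threaded neck (42 mm across, 27 mm tall); z = its axis. Right-hand thread: the head rises 12 mm per anticlockwise turn (seen from the knob) and lets go after 1.2 to 1.5 turns, 14 to 18 mm up. While the thread holds, pulling the head along its axis lifts the jar too (3 to 6 N); once let go, only the head is felt (about 1 N)
- jar_mid (a point): point in the empty square glass jar under the orange head (loose, 475 to 625 g): body 58 x 58 mm, 88 mm tall below the neck; point on its axis 44 mm above its bottom, z = its axis, leaning 30 degrees. Its lower 41 mm stand in the stand's square pocket with 1 mm of play all round, which keeps it from turning; it lifts out if pulled
- stand: white steel stand of that jar, fixed: base plate 145 x 84 mm and a square pocket 68 mm wide, 45 mm deep, leaning 30 degrees from vertical towards the stand's -x. Origin on the shelf under the plate, z up. The jar's axis starts 28 mm to +x of the origin, 26 mm up, and leans to -x: the head stands 15 to 60 mm to -x of the origin, 90 to 170 mm above the shelf
- tray: small square steel tray, fixed, 150 x 150 mm outside, rim 16 mm high and 3 to 5 mm thick; origin under its centre on the shelf, x and y along its sides, z up; its flat floor is 3 mm above the shelf. The head may stand anywhere on this floor
- grinder2_mid (a point): a second grinder like the first but with a black head and amber glass, in its own identical stand: leave it alone. Point on its axis 70 mm above its bottom; loose in its stand.
- crock_mid (a point): empty white ceramic crock, loose, 116 mm across, 155 mm tall; point half-way up its axis. Leave it alone.
- sauce_mid (a point): yellow sauce bottle, loose, 58 mm across, 190 mm tall; point half-way up. Leave it alone.
- oil_mid (a point): steel oil tin with a green band, loose, 70 mm across, 160 mm tall; point half-way up. Leave it alone.
- brush_grip (a point): basting brush lying on the shelf, loose, 260 mm long; point on its handle. Leave it alone.
- spatula_grip (a point): grill spatula lying on the shelf, loose, 340 mm long; point on its handle. Leave it alone.
There are look-alikes about, which are no part of the job. Of the things shaped like the part that bears head_mid, the orange one is meant.

How it is judged:
By the outcome, as a careful person would: the job done as asked, in the order asked, and still so for the second after the job is handed in, with the robot touching nothing.
It also fails if it takes over 72 s, if anything falls off the work surface, if the arm or the gripper's body presses on something with over 40 N, if the wrist force passes 120 N, or if a joint passes its speed limit or range.

## Working session

There is one attempt and no reset: what is moved stays moved. The work goes in short steps, each a Python script; the robot and the scene stay as the last script left them, time stands still between calls to the robot, and variables do not carry over. Pictures are saved under pics/ and viewed, at most 10 in all, crops included, and the job is handed in when it is done.

```bash
mkdir -p pics
cat > h.py <<'E'
import numpy as np, cv2
from station import ctrl, vision
def snap(n,f):
    d=vision.get_image(n); cv2.imwrite(f'pics/{f}.png',d['frame'][:,:,::-1]); np.savez(f'pics/{f}.npz',K=d['intrinsics'],T=d['extrinsics']); return d
def ray(f,u,v):
    d=np.load(f'pics/{f}.npz'); r=d['T'][:3,:3]@np.linalg.inv(d['K'])@[u,v,1.]; return d['T'][:3,3],r/np.linalg.norm(r)
def atz(f,u,v,z):
    o,r=ray(f,u,v); return o+r*(z-o[2])/r[2]
def tri(obs):
    A=np.zeros((3,3));b=np.zeros(3);L=[]
    for f,u,v in obs:
        o,r=ray(f,u,v);P=np.eye(3)-np.outer(r,r);A+=P;b+=P@o;L.append((o,P))
    x=np.linalg.solve(A,b);return x,[np.linalg.norm(P@(x-o)) for o,P in L]
def proj(f,p):
    d=np.load(f'pics/{f}.npz');c=np.linalg.inv(d['T'])@np.r_[p,1];q=d['K']@c[:3];return q[:2]/q[2]
E
python3 - <<'E'
from h import *
for n in('side','top'):
    d=snap(n,n); print(d['extrinsics'].round(3),d['intrinsics'][0,0])
o=ctrl.get_obs();print(o['time_s'],o['contact_force'],o['width'])
E
```

```text
[[ 0.971 -0.164  0.172  0.343]
 [-0.237 -0.622  0.747 -0.93 ]
 [-0.016 -0.766 -0.643  0.96 ]
 [ 0.     0.     0.     1.   ]] 598.1519888649569
[[ 0.02  -0.974  0.227  0.311]
 [-1.    -0.019  0.009  0.06 ]
 [-0.004 -0.227 -0.974  1.258]
 [ 0.     0.     0.     1.   ]] 577.4734573659275
0.1 [ 0.25019409  0.82099799 -0.79748655] 1.0006497652809556
```

View pics/side.png

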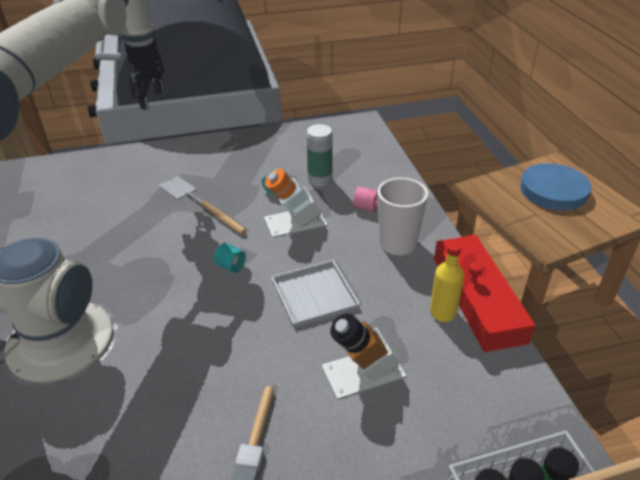

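View pics/top.png

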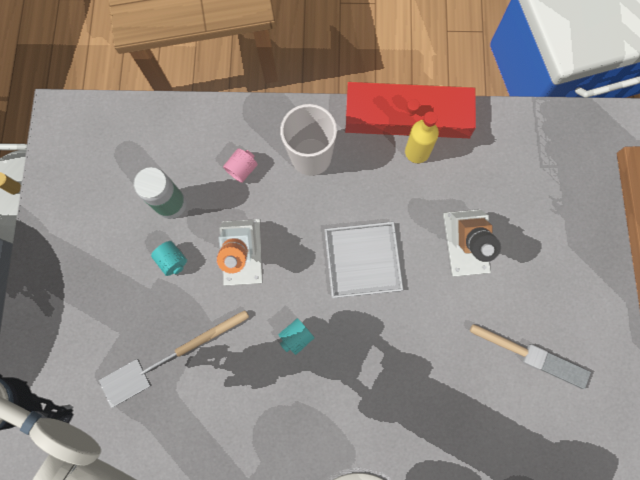

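The orange head is at side (281,183) and top (232,257). It sits on clear glass in a white stand and leans towards the robot. The look-alikes are the black head at top (483,245), the loose teal caps at top (169,258) and (295,337), and the pink cap at top (240,166). Only the first is orange, so I'll confirm it in an enlarged crop.

Run:
```python
import cv2,numpy as np
a=cv2.imread('pics/side.png')[150:250,245:345];b=cv2.imread('pics/top.png')[205:305,185:285]
r=lambda i:cv2.resize(i,(400,400),interpolation=cv2.INTER_CUBIC)
c=np.hstack([r(a),r(b)])
for k in range(0,800,80): cv2.line(c,(k,0),(k,6),(0,0,255),1); 
for k in range(0,400,80): cv2.line(c,(0,k),(6,k),(0,0,255),1)
cv2.imwrite('pics/crop.png',c)
```

```text
(no output)
```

View pics/crop.png

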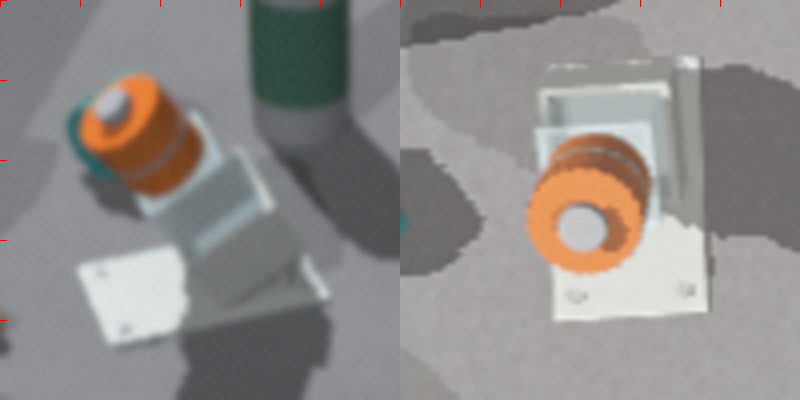

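The crop confirms one orange head on a clear jar, leaning towards the empty, screw-dotted half of its plate, which is the robot side. A loose teal cap lies to its left, further down on the shelf. Next I'll compute poses.

Run:
```python
from h import *
S=lambda x,y:('side',245+x/4,150+y/4); T=lambda x,y:('top',185+(x-400)/4,205+y/4)
print('knob',tri([S(113,102),T(581,227)]))
print('headtopface',tri([S(120,112),T(587,219)]))
cs=[atz(*S(78,268),.004),atz(*S(108,345),.004),atz(*S(328,297),.004)]
ct=[atz(*T(555,320),.004),atz(*T(707,312),.004),atz(*T(698,57),.004)]
for a,b in zip(cs,ct): print(a.round(4),b.round(4))
for c in (cs,ct):
    m=(c[0]+c[2])/2; d=c[2]-c[1]; print('stand',m.round(4),np.linalg.norm(d),np.linalg.norm(c[1]-c[0]),np.degrees(np.arctan2(d[1],d[0])))
    e=c[0]-c[1]; print(np.degrees(np.arctan2(e[1],e[0]))-90)
print('tray')
for f,L in(('top',[(324,225),(397,222),(403,291),(330,297)]),('side',[(272,279),(331,262),(358,297),(297,325)])):
    p=np.array([atz(f,*q,.016) for q in L]);print(p.round(4).tolist(),p.mean(0).round(4))
for q in [(169,258),(295,337),(240,166),(165,195)]: print(atz('top',*q,.03).round(3))
```

```text
knob (array([0.51237238, 0.26215736, 0.14867598]), [np.float64(0.0008305723957617912), np.float64(0.000830572395761675)])
headtopface (array([0.5167878 , 0.26066956, 0.14189463]), [np.float64(1.50668735073892e-05), np.float64(1.5066873507320845e-05)])
[0.4866 0.2927 0.004 ] [0.4858 0.2997 0.004 ]
[0.4913 0.2111 0.004 ] [0.4919 0.2167 0.004 ]
[0.6358 0.2221 0.004 ] [0.6358 0.2285 0.004 ]
stand [0.5612 0.2574 0.004 ] 0.14493884614949823 0.0818259306001552 4.372744561667455
3.2924152357898606
stand [0.5608 0.2641 0.004 ] 0.1444262083570586 0.08314758994074473 4.683616941012529
4.159540915032679
tray
[[0.6223, 0.0832, 0.016], [0.6322, -0.0786, 0.016], [0.4787, -0.0905, 0.016], [0.4627, 0.0667, 0.016]] [ 0.549  -0.0048  0.016 ]
[[0.462, 0.0478, 0.016], [0.606, 0.069, 0.016], [0.6342, -0.0557, 0.016], [0.4875, -0.1015, 0.016]] [ 0.5474 -0.0101  0.016 ]
[0.539 0.417 0.03 ]
[0.375 0.138 0.03 ]
[0.752 0.275 0.03 ]
[0.681 0.438 0.03 ]
```

```bash
cat >> h.py <<'E'
from scipy.spatial.transform import Rotation as Ro
YAW=np.radians(4.3); ST=np.array([.561,.262,0.])
def setup(st=ST,yaw=YAW):
    c,s=np.cos(yaw),np.sin(yaw)
    a=np.array([-.5*c,-.5*s,np.sqrt(.75)]); B=st+[.028*c,.028*s,.026]
    return B,a
def Rax(a,th=0):   # tool z=-a, turned th deg about tool z
    z=-a; y=np.cross(z,[1,0,0]); y/=np.linalg.norm(y)
    return np.c_[np.cross(y,z),y,z]@Ro.from_euler('z',th,degrees=True).as_matrix()
E
python3 - <<'E'
from h import *
B,a=setup()
for s in (.106,.25):
  for th in range(0,360,45):
    q=ctrl.ik(B+a*s,Rax(a,th)); print(s,th,None if q is None else np.round(q,1))
q=ctrl.ik(B+a*.27,Rax(a,0)); ctrl.move_to(B+a*.27,Rax(a,0))
o=ctrl.get_obs(); print(o['time_s'],o['q'],o['tool_pos'],B+a*.27,o['contact_force'])
snap('wrist','w1')
for n,s in(('knobtop',.154),('face',.144),('rim',.09),('bot',0)): print(n,proj('w1',B+a*s))
E
```

```text
0.106 0 [ 29.6 -18.4 108.5 -13.9  63.  123.6]
0.106 45 None
0.106 90 [  29.6  -18.4  108.5  -13.9   63.  -146.4]
0.106 135 [  29.6  -18.4  108.5  -13.9   63.  -101.4]
0.106 180 [ 29.6 -18.4 108.5 -13.9  63.  -56.4]
0.106 225 [ 29.6 -18.4 108.5 -13.9  63.  -11.4]
0.106 270 [ 29.6 -18.4 108.5 -13.9  63.   33.6]
0.106 315 [ 29.6 -18.4 108.5 -13.9  63.   78.6]
0.25 0 [ 34.3 -29.7 104.1 -14.7  79.4 124.3]
0.25 45 None
0.25 90 [  34.3  -29.7  104.1  -14.7   79.4 -145.7]
0.25 135 [  34.3  -29.7  104.1  -14.7   79.4 -100.7]
0.25 180 [ 34.3 -29.7 104.1 -14.7  79.4 -55.7]
0.25 225 [ 34.3 -29.7 104.1 -14.7  79.4 -10.7]
0.25 270 [ 34.3 -29.7 104.1 -14.7  79.4  34.3]
0.25 315 [ 34.3 -29.7 104.1 -14.7  79.4  79.3]
2.025 [ 35.08885021 -30.67079343 102.99572835 -14.97250823  81.5897504
 124.44675738] [0.45422692 0.25424067 0.25982893] [0.45430119 0.25397728 0.25982686] [0.456207   0.44466373 0.58308275]
knobtop [321.65883597 233.12247483]
face [321.60276232 228.74129744]
rim [321.35508546 209.3896732 ]
bot [321.07690565 187.65477623]
```

View pics/w1.png

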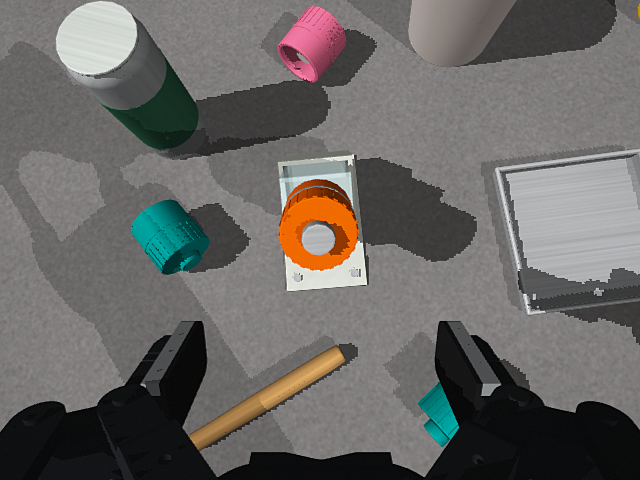

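The wrist view shows the orange face centred near (318,232) and the knob at (318,238), 3 px left and 5 px below the prediction. The plate corners are at (278,162), (354,155), (367,284) and (288,291). I'll refine by fitting all the views together.

Run:
```python
from h import *
c=[atz('w1',*q,.003) for q in((278,162),(354,155),(367,284),(288,291))]
print(np.mean(c,0),[np.linalg.norm(c[i]-c[i-1]) for i in range(4)])
for i,j in((3,0),(2,1)): d=c[j]-c[i];print(np.degrees(np.arctan2(d[1],d[0])))
for i,j in((2,3),(1,0)): d=c[j]-c[i];print(np.degrees(np.arctan2(d[1],d[0]))-90)
k=[('w1',318.5,238),('side',273.2,175.5),('top',230.3,261.8)]
x,e=tri(k);print('knob',x,e)
for st in((.561,.262,0),(.559,.264,0),tuple(np.r_[np.mean(c,0)[:2],0])):
    B,a=setup(np.array(st)); print(st,(B+a*.154).round(4),[np.round(proj(f,B+a*.154)-[u,v],1) for f,u,v in k])
# orange mask outline in w1
im=cv2.imread('pics/w1.png');hsv=cv2.cvtColor(im,cv2.COLOR_BGR2HSV);m=cv2.inRange(hsv,(5,200,100),(18,255,255));m[300:]=0
ys,xs=np.where(m);print(xs.min(),xs.max(),ys.min(),ys.max())
```

```text
[0.55918605 0.26462544 0.003     ] [np.float64(0.1434615996200738), np.float64(0.08471872864724468), np.float64(0.1430408421065976), np.float64(0.0826023442675597)]
5.33330166876611
4.487410271515011
4.846420927722477
4.563462948947134
knob [0.51172939 0.26140978 0.14921591] [np.float64(0.0009696150434604999), np.float64(0.001239095210352657), np.float64(0.000667339976345737)]
(0.561, 0.262, 0) [0.5121 0.2583 0.1594] [array([ 3.2, -4.9]), array([-0.4, -2.7]), array([ 1. , -1.3])]
(0.559, 0.264, 0) [0.5101 0.2603 0.1594] [array([ 0.2, -1.9]), array([-1.3, -3.1]), array([-0.1, -0.3])]
(np.float64(0.5591860450783073), np.float64(0.2646254424399044), np.float64(0.0)) [0.5103 0.261  0.1594] [array([-0.7, -2.2]), array([-1.3, -3.2]), array([-0.4, -0.4])]
278 358 179 270
```

```bash
sed -i 's/radians(4.3)/radians(4.8)/; s/\[.561,.262,0.\]/[.5592,.2645,0.]/' h.py
python3 - <<'E'
from h import *
B,a=setup(); C=[]
for i,th in enumerate((0,100,180,280)):
    ctrl.move_to(B+a*.25,Rax(a,th)); d=snap('wrist',f'v{i}')
    p=proj(f'v{i}',B+a*.154); u,v=p.round().astype(int); print(th,p.round(1))
    C.append(cv2.resize(cv2.imread(f'pics/v{i}.png')[v-75:v+75,u-100:u+100],(400,300),interpolation=cv2.INTER_CUBIC))
    cv2.circle(C[-1],(200,150),3,(255,0,0),-1)
cv2.imwrite('pics/c4.png',np.vstack([np.hstack(C[:2]),np.hstack(C[2:])]))
print(ctrl.get_obs()['time_s'])
E
```

```text
0 [320.6 241.3]
100 [319.4 243.3]
180 [319.5 244.8]
280 [321.5 244.5]
9.0833
```

View pics/c4.png

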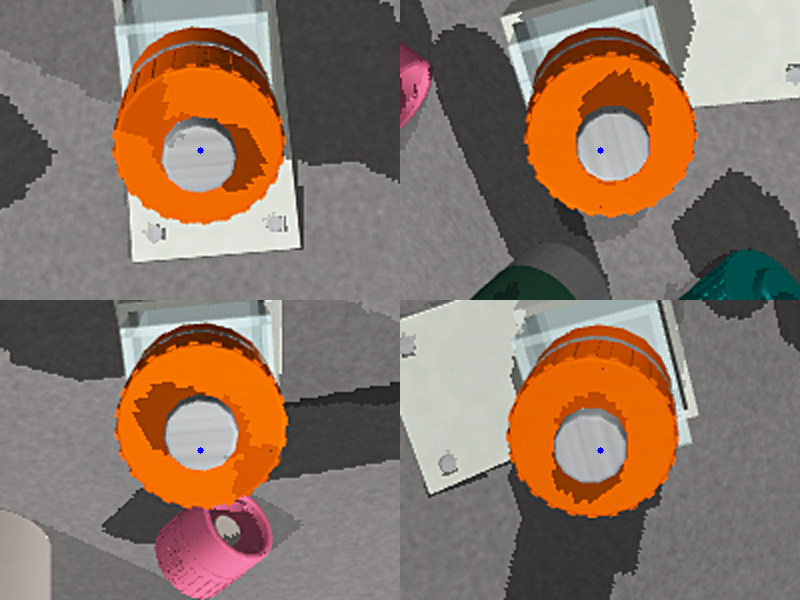

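All four views around the axis show the knob: panel offsets from the prediction are (-1,+8), (+14,-4), (+1,-17) and (-9,-6) at 2x zoom. I'll solve for its position from those.

Run:
```python
from h import *
B,a=setup(); off=[(-.5,4),(7,-2),(.5,-8.5),(-4.5,-3)]
ob=[]
for i,o in enumerate(off):
    p=proj(f'v{i}',B+a*.154).round().astype(int)+np.array(o); ob.append((f'v{i}',*p))
x,e=tri(ob); d=x-(B+a*.154); R=Rax(a)
print(x,np.round(e,4),'tool-frame offset x,y,z',(R.T@d).round(4))
im=np.load('pics/v0.npz')['T'];print((R.T@(im[:3,3]-(B+a*.25))).round(3),(R.T@im[:3,2]).round(3))
```

```text
[0.50957786 0.26136067 0.15321394] [0.0007 0.0004 0.0001 0.0009] tool-frame offset x,y,z [-0.0038 -0.0007  0.005 ]
[ 0.082 -0.001 -0.142] [-0.327  0.003  0.945]
```

```bash
cat >> h.py <<'E'
K=np.array([.50958,.26136,.15321]); t=np.radians(31.3)
A=np.array([-np.sin(t)*np.cos(YAW),-np.sin(t)*np.sin(YAW),np.cos(t)])
G=K-A*.047
def st(msg=''):
    o=ctrl.get_obs(); R=np.array(o['tcp_rot']); f=np.array(o['contact_force'])
    print(msg,'t%.1f'%o['time_s'],'q6 %.1f'%o['q'][5],'w %.3f'%o['width'],'gf',np.round(o['gripper_force'],1),'F',f.round(1),'Fax %.2f'%(f@A),'M',(R.T@o['wrist_torque']).round(2),'pos',np.round(o['tool_pos'],4)); return o
def screw(deg,rise):  # unscrew about the tool axis: q6 decreases, tool climbs along A
    o=ctrl.get_obs(); p=np.array(o['tool_pos'])+A*rise
    q=ctrl.ik(p,np.array(o['tcp_rot'])); q=np.array(q); q[5]=o['q'][5]-deg; ctrl.move_joints(q)
E
python3 - <<'E'
from h import *
R=Rax(A,21)
ctrl.move_to(G+A*.12,R); st('hover')
hit=ctrl.line_to(G,velocity=.08,max_force=6); st(f'down {hit}')
if not hit:
    ctrl.close_gripper(25); st('closed'); ctrl.wait(.2); st()
    snap('wrist','g1')
E
```

```text
hover t10.7 q6 146.5 w 1.003 gf 0.0 F [ 0.3 -0.   0.1] Fax -0.06 M [-0.09 -0.23  0.01] pos [0.4718 0.2582 0.2157]
down False t12.3 q6 146.1 w 1.001 gf 0.0 F [ 0.8 -0.3  0.4] Fax -0.00 M [-0.13 -0.17  0.02] pos [0.534  0.2636 0.1138]
closed t12.7 q6 146.1 w 0.645 gf 28.2 F [-1.5  0.1  2.4] Fax 2.80 M [-0.26 -0.33 -0.01] pos [0.5339 0.2635 0.1135]
 t12.9 q6 146.1 w 0.643 gf 28.2 F [-1.6 -1.6  2.8] Fax 3.32 M [-0.33 -0.32 -0.01] pos [0.534  0.2635 0.1135]
```

The grip holds (about 55 mm) with only small forces. I'll start unscrewing in chunks.

Run:
```python
from h import *
for i in range(6):
    screw(48,.012*48/360); o=st(i)
    if np.linalg.norm(o['contact_force'])>12: break
```

```text
0 t13.7 q6 98.2 w 0.652 gf 28.1 F [ 0.6 -2.9  1.3] Fax 0.90 M [-0.49 -0.16  0.01] pos [0.5335 0.263  0.115 ]
1 t14.6 q6 50.3 w 0.647 gf 28.0 F [ 2.1 -5.3  4.3] Fax 2.80 M [-0.81 -0.65  0.01] pos [0.5333 0.2627 0.1172]
2 t15.4 q6 2.5 w 0.647 gf 27.6 F [ 4.  -2.6  5.2] Fax 2.50 M [-0.41 -0.84  0.07] pos [0.533  0.2628 0.1194]
3 t16.2 q6 -45.4 w 0.648 gf 27.1 F [0.9 0.5 3.6] Fax 2.57 M [ 0.02 -0.28  0.03] pos [0.5319 0.2632 0.1205]
4 t17.0 q6 -93.2 w 0.651 gf 27.3 F [2.2 0.1 1.8] Fax 0.40 M [ 0.15 -0.17  0.08] pos [0.5308 0.2631 0.1214]
5 t17.8 q6 -141.1 w 0.646 gf 27.3 F [-0.4 -1.7  1.9] Fax 1.85 M [-0.08  0.22  0.05] pos [0.5297 0.263  0.1224]
```

Run:
```python
from h import *
ctrl.ungrasp(); o=st('open')
q=np.array(o['q']); q[5]=146.; ctrl.move_joints(q); st('back')
# re-seat the pad height: head rose ~9.6 mm, tool rose with it
ctrl.close_gripper(25); ctrl.wait(.2); st('closed')
for d in (48,48,48):
    screw(d,.012*d/360); o=st('turn')
    if np.linalg.norm(o['contact_force'])>12: break
snap('side','s2'); snap('wrist','w2')
c=cv2.resize(cv2.imread('pics/s2.png')[130:250,225:385],(800,600),interpolation=cv2.INTER_CUBIC); cv2.imwrite('pics/s2c.png',c)
```

```text
open t18.2 q6 -141.2 w 1.000 gf 0.0 F [-0.   0.4  1.3] Fax 1.10 M [-0.27  0.03 -0.02] pos [0.5298 0.2631 0.1225]
back t22.4 q6 146.0 w 0.998 gf 0.0 F [-0.6  0.4  0.4] Fax 0.60 M [-0.15 -0.23 -0.02] pos [0.5298 0.2631 0.1224]
closed t23.0 q6 146.0 w 0.650 gf 28.1 F [-1.2  0.3  0.5] Fax 1.02 M [-0.12 -0.17  0.04] pos [0.5299 0.2631 0.1226]
turn t23.8 q6 98.1 w 0.649 gf 28.2 F [ 0.6 -1.1 -0. ] Fax -0.29 M [ 0.01 -0.23  0.04] pos [0.5291 0.263  0.1239]
turn t24.6 q6 50.2 w 0.651 gf 28.2 F [ 1.  -2.   1.1] Fax 0.53 M [-0.02 -0.28  0.04] pos [0.5284 0.2628 0.1254]
turn t25.4 q6 2.4 w 0.649 gf 28.2 F [ 2.1 -1.   0.4] Fax -0.68 M [ 0.06 -0.22 -0.01] pos [0.5277 0.2628 0.1269]
```

View pics/s2c.png

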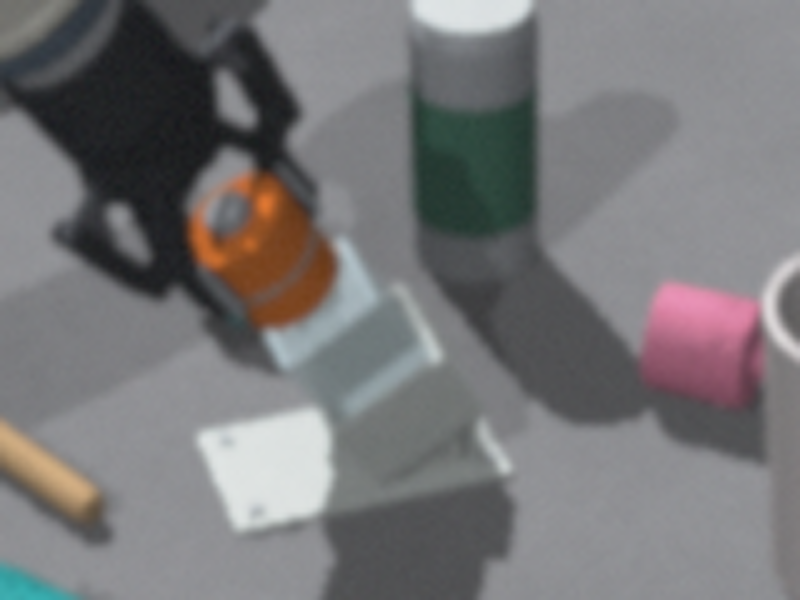

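The crop shows the head risen in the grip at (265,250), with the jar still in its pocket. Now I'll alternate small turns with gentle pull tests.

Run:
```python
from h import *
def fax():
    v=[]
    for _ in range(5): ctrl.wait(.04); v.append(np.array(ctrl.get_obs()['contact_force'])@A)
    return np.mean(v)
for i in range(6):
    p=np.array(ctrl.get_obs()['tool_pos']); f0=fax()
    hit=ctrl.line_to(p+A*.0035,velocity=.01,max_force=3.5); f1=fax(); st(f'pull {hit} df {f1-f0:.2f} f0 {f0:.2f}')
    if not hit and abs(f1-f0)<1.6 and i>0: print('free?'); break
    ctrl.line_to(p,velocity=.02)
    if ctrl.get_obs()['q'][5]<-120: break
    screw(27,.0009)
```

```text
pull True df 0.44 f0 -0.00 t26.2 q6 2.2 w 0.653 gf 28.2 F [1.6 0.2 1.5] Fax 0.40 M [-0.2  -0.   -0.05] pos [0.5262 0.2623 0.1278]
pull True df -2.11 f0 2.65 t27.7 q6 -24.7 w 0.649 gf 28.3 F [1.4 0.4 1.2] Fax 0.29 M [-0.24  0.01  0.01] pos [0.5267 0.2624 0.1277]
pull True df -1.25 f0 2.33 t29.1 q6 -51.7 w 0.647 gf 28.2 F [0.2 1.  1.7] Fax 1.34 M [-0.17  0.05  0.  ] pos [0.5264 0.2624 0.1286]
pull True df -1.73 f0 2.29 t30.5 q6 -78.7 w 0.651 gf 28.2 F [0.6 1.  1.5] Fax 0.93 M [-0.12 -0.11 -0.  ] pos [0.5259 0.2621 0.1294]
pull True df 0.00 f0 1.32 t31.9 q6 -105.7 w 0.651 gf 28.1 F [ 0.4 -0.1  2.4] Fax 1.80 M [-0.22 -0.13  0.04] pos [0.5254 0.2623 0.1304]
pull True df -1.45 f0 2.41 t33.4 q6 -132.7 w 0.646 gf 28.2 F [1.  1.1 0.8] Fax 0.15 M [-0.09 -0.16 -0.02] pos [0.5247 0.2619 0.131 ]
```

Run:
```python
from h import *
def fax():
    v=[]
    for _ in range(8): ctrl.wait(.03); v.append(np.array(ctrl.get_obs()['contact_force'])@A)
    return np.mean(v)
p=np.array(ctrl.get_obs()['tool_pos']); print('f0',fax())
for d in (.003,.006):
    h=ctrl.line_to(p+A*d,velocity=.012,max_force=7); print(d,h,'f %.2f'%fax()); st()
    if h: break
snap('side','s3')
c=cv2.resize(cv2.imread('pics/s3.png')[130:250,225:385],(800,600),interpolation=cv2.INTER_CUBIC); cv2.imwrite('pics/s3c.png',c)
```

```text
f0 1.3173008771121721
0.003 False f -1.40
 t34.6 q6 -132.8 w 0.644 gf 28.1 F [ 0.8  0.9 -0.8] Fax -1.08 M [-0.31  0.02  0.01] pos [0.5239 0.2618 0.1334]
0.006 False f -1.24
 t35.2 q6 -132.7 w 0.646 gf 28.1 F [ 0.2  0.3 -1.6] Fax -1.45 M [-0.31  0.11 -0.04] pos [0.5224 0.2617 0.1361]
```

View pics/s3c.png

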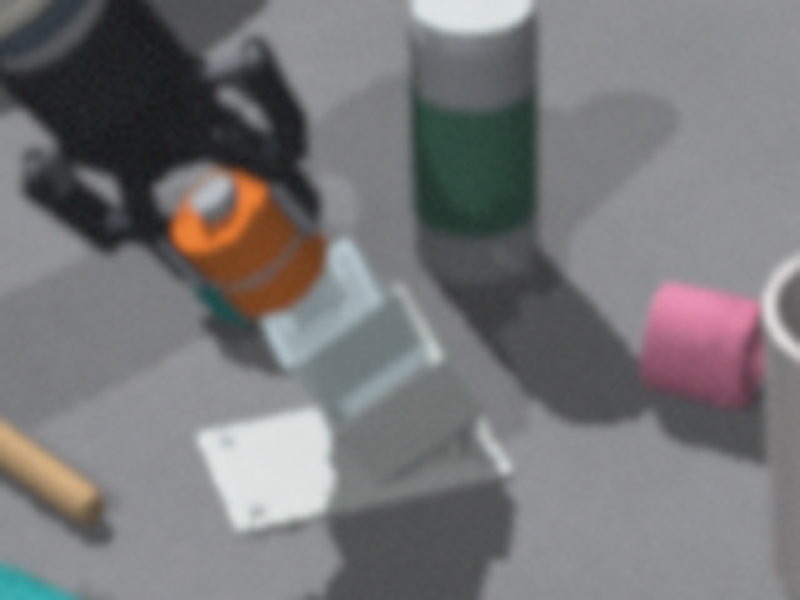

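The jar hasn't moved, the neck is emerging, and the pull levels off at about 1.3 N, which is the head alone: the thread has let go. I'll lift it off and carry it over the tray.

Run:
```python
from h import *
p=np.array(ctrl.get_obs()['tool_pos'])
h=ctrl.line_to(p+A*.07,velocity=.06,max_force=8); o=st(f'lift {h}')
if not h:
    T=np.array([.549,-.005,0]); R0=np.array(o['tcp_rot'])
    # least rotation that brings tool z to straight down
    z=R0[:,2]; ax=np.cross(z,[0,0,-1]); ax=ax/np.linalg.norm(ax)*np.arccos(-z[2]); Rd=Ro.from_rotvec(ax).as_matrix()@R0
    best=None
    for th in range(0,360,15):
        R=Ro.from_euler('z',th,degrees=True).as_matrix()@Rd
        q=ctrl.ik(T+[0,0,.16],R)
        if q is not None:
            c=np.abs(np.array(q)-o['q']).max()
            if best is None or c<best[0]: best=(c,R,q)
    print(best[0],np.round(best[2],1))
    p=np.array(o['tool_pos']); ctrl.line_to(p+[0,0,.04],velocity=.1)
    ctrl.move_to(T+[0,0,.16],best[1]); st('over tray')
    ctrl.line_to(T+[0,0,.06],velocity=.08); st()
    snap('side','s4'); snap('top','t4')
    r=lambda i:cv2.resize(i,(400,400),interpolation=cv2.INTER_CUBIC)
    cv2.imwrite('pics/c5.png',np.hstack([r(cv2.imread('pics/s4.png')[180:340,235:395]),r(cv2.imread('pics/t4.png')[180:340,200:360])]))
```

```text
lift False t36.6 q6 -132.5 w 0.646 gf 28.1 F [ 0.1 -0.2 -0.4] Fax -0.38 M [-0.38  0.07  0.04] pos [0.4861 0.2585 0.1952]
37.464403509675925 [ -4.1  -2.8  85.8  -0.   96.9 -96. ]
over tray t38.2 q6 -96.1 w 0.647 gf 28.1 F [-0.2  0.2 -0.5] Fax -0.38 M [ 0.    0.01 -0.  ] pos [ 0.5489 -0.0041  0.1601]
 t39.6 q6 -96.0 w 0.650 gf 28.1 F [-0.2 -0.3 -0.5] Fax -0.36 M [ 0.03 -0.01 -0.  ] pos [ 0.5495 -0.005   0.0608]
```

View pics/c5.png

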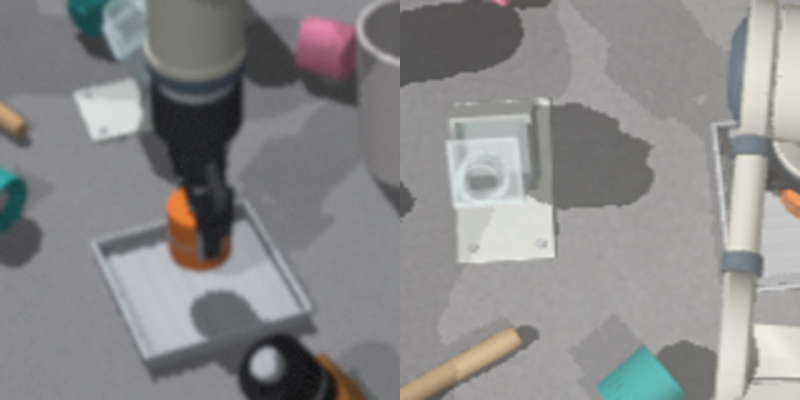

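The head hangs upright over the middle of the tray at left-panel (200,230), and the jar stands in its stand with its neck bare. I'll lower until contact.

Run:
```python
from h import *
p=np.array(ctrl.get_obs()['tool_pos'])
ctrl.line_to([p[0],p[1],.034],velocity=.05); st()
h=ctrl.line_to([p[0],p[1],.008],velocity=.012,max_force=5); o=st(f'touch {h}')
ctrl.wait(.3); st()
```

```text
t40.4 q6 -96.0 w 0.648 gf 28.1 F [-0.2  0.8 -0.7] Fax -0.47 M [-0.    0.04 -0.  ] pos [ 0.5494 -0.005   0.0339]
touch True t41.7 q6 -96.0 w 0.649 gf 28.6 F [-1.2 -0.3  4.5] Fax 4.45 M [0.03 0.08 0.02] pos [ 0.5493 -0.005   0.0191]
 t42.0 q6 -96.0 w 0.651 gf 28.6 F [-1.8 -0.6  4.7] Fax 4.94 M [-0.03  0.    0.02] pos [ 0.5492 -0.005   0.019 ]
```

Contact came at z = 0.019, where I expected the floor. I'll release, retreat and check.

Run:
```python
from h import *
ctrl.ungrasp(); ctrl.wait(.2); st('open')
p=np.array(ctrl.get_obs()['tool_pos'])
h=ctrl.line_to([p[0],p[1],.11],velocity=.08,max_force=8); st(f'up {h}')
ctrl.line_to([p[0],p[1],.24],velocity=.15)
ctrl.move_to([.42,-.05,.30],np.array(ctrl.get_obs()['tcp_rot'])); st()
snap('side','s6'); snap('top','t6')
r=lambda i:cv2.resize(i,(400,400),interpolation=cv2.INTER_CUBIC)
cv2.imwrite('pics/c6.png',np.hstack([r(cv2.imread('pics/s6.png')[160:360,235:435]),r(cv2.imread('pics/t6.png')[150:350,210:410])]))
```

```text
open t42.6 q6 -96.0 w 0.999 gf 0.0 F [-0.1 -0.8 -0.3] Fax -0.11 M [-0.03 -0.01 -0.04] pos [ 0.5483 -0.005   0.0176]
up False t43.9 q6 -96.0 w 1.004 gf 0.0 F [-0.1  0.8  0.1] Fax 0.11 M [ 0.01  0.05 -0.02] pos [ 0.5479 -0.0049  0.1092]
 t45.5 q6 -103.3 w 0.992 gf 0.0 F [0.2 0.9 0.1] Fax -0.11 M [0.02 0.05 0.  ] pos [ 0.4201 -0.05    0.2992]
```

View pics/c6.png

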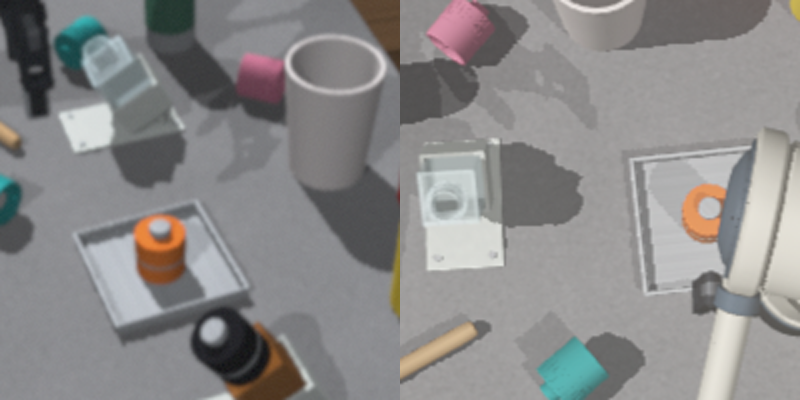

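The head stands upright, knob up, inside the tray at left-panel (160,245). The jar is seated in its stand, nothing else has moved, and the robot is clear.

```bash
python3 -c "
from station import ctrl
print(ctrl.hand_in())"
```

```text
the job is handed in; nothing more can be done
None
```

I unscrewed the orange head until its thread let go, lifted it off and stood it upright, open end down, in the steel tray; the jar is still in its stand, nothing else appears to have moved, and the job was handed in at about 46 s.

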